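Shut and latch the door of a control enclosure

TASK

The grey control enclosure lies on its back on the bench with its door standing open. With your fingertips push the door down shut, then set a fingertip in the slot of the dial in the door and turn it clockwise, a full quarter turn to its stop, so that the cam locks the door against its seal; then take your hand away. Nothing is to be picked up: do not swing the door further open, and leave the spray can, the carton and the screwdriver where they are.

Things in the scene. Friction and masses are not known exactly. Their poses are not given: they have to be found in the camera images.
- enclosure: Light grey glass-fibre control enclosure, 300 x 300 x 150 mm without its door, lying on its back, fixed to the bench. Origin: centre of its underside; z up. Its +x points to the hinge side, -x to the door's free side (nearest the robot), y runs along the hinge. The hinge line lies at x = +146, z = 150 mm. The top of the shut door is level at z = 172 mm.
- shut_slot (a point): Fixed point of the enclosure: where the centre of the dial's slot floor comes to lie when the door is fully shut (enclosure x = -89, y = 0, z = 160 mm); axes as the enclosure's. A rubber seal under the free edge pushes back over the last 5 mm of closing; holding the door fully down by pressing on the dial takes about 8 N.
- door (a joint): Opening angle of the door, rad: 0 fully shut with the seal squeezed, growing as its free edge rises (starts 0.25 to 0.55). Door 300 x 300 x 22 mm, 0.5 kg; its stiff hinge holds it wherever it is left; 1 to 3 N down near the free edge moves it. Pushed shut and let go, it springs up to about 0.01 on the seal; locked it stays at about 0.003.
- door_edge (a point): Middle of the door's free edge, on its top face; moves with the door. Axes: x towards the hinge, y along the edge, z out of the top face. The top is flat and bare more than 60 mm to either side of the dial's centre; three small lamps and switches stand up to 24 mm high in a row 221 mm from this edge, towards the hinge.
- latch (a joint): Turn of the dial, rad: 0 open, growing clockwise seen from above, 1.571 locked at its stop (starts 0 to 0.3). It turns stiffly (0.15 N m with the door held fully down; up to 0.3 N m over the last third if the cam has to draw the door down) and stays where it is left. If it is turned before the door is down, its cam keeps the door from shutting.
- latch_slot (a point): Centre of the slot's floor on the axis of the grey dial, 80 mm across, flush in a black 106 mm square dish 4 mm proud of the door. Slot: straight across the dial, 80 long, 32 wide, 16 mm deep, open on top, ends closed by the dish. Moves with the dial. x: along the slot to a white pointer on its floor; z: out of the door. Pointer: open to enclosure -y, locked to its -x (white dot).
- can: Aluminium spray can standing upright, 62 mm in diameter, 170 mm tall; origin at the centre of its underside. A bystander.
- carton: Small cardboard carton, 80 x 55 x 50 mm; origin at the centre of its underside. A bystander.
- driver: Screwdriver with a black handle lying on the bench; origin under its middle. A bystander.

How it is judged (in metres and radians):
On the way, in this order (a step that is already met when the one before it is completed fails the run):
1. the door is pushed down shut onto its seal (value of joint door below 0.03 rad), for 0.05 s.
2. the dial is turned to its stop with the door down (value of joint latch above 1.45 rad and value of joint door below 0.02 rad), for 0.1 s.
At the end, for the whole second after the job is handed in: The door is held down on its seal by the cam (opening angle below 0.008 rad) and the dial is turned to its locked stop (above 1.45 of 1.571 rad); the can, the carton and the screwdriver are within 20 mm of where they were (value of joint latch above 1.45 rad and value of joint door below 0.008 rad and distance of each of can, carton, driver from where it was at the start of the episode below 0.02 m); the robot touches nothing.
It fails at once if the door is swung further open (value of joint door above 0.65 rad).
It fails at once if a bystander is pushed, lifted or carried (distance of any of can, carton, driver from where it was at the start of the episode above 0.03 m).
It also fails if it takes over 43 s, if anything falls off the work surface, if the arm or the gripper's body presses on something with over 40 N, if the wrist force passes 120 N, or if a joint passes its speed limit or range.

ROBOT

A 6-joint arm with a two-finger parallel gripper is mounted at the origin on the work surface. World frame = base frame: x ahead of the robot, y to its left, z up, the work surface at z = 0. Lengths are in m, angles in degrees, forces in N, time in s.
With the tool pointing down it reaches from about 0.4 to 0.825 m from the base axis. Payload 7 kg.
Tool frame: the origin (TCP) lies between the finger pads; the fingertips stand ctrl.nose_length ahead of it and the grasp point (between the pads) lies 2 mm behind it (ctrl.nose_length is the distance from the TCP to the fingertips, in m); z points along the fingers, y is the line along which they close (so a half turn about z gives the same grasp; the last joint's range is limited). The gripper opens to 88 mm and grips with 3 to 60 N. Pads are 19 mm wide; open, the fingers measure 130 mm over their backs; the gripper's body (78 mm by 193 mm) begins 47 mm behind the grasp point.
Start: joints at [82.913, 20.546, 0.682, 0, -70.136, -16.507], TCP at [0.27, 0.619, 0.244] pointing down, gripper open.
Joint ranges: [-176.03, 176.03], [-82.01, 121.73], [-58.28, 71.71], [-173.87, 95.51], [-174.79, -0.11], [-173.66, 173.66]. Speed limits (degrees/s): [136.94, 136.94, 172.46, 180, 180, 180].

INTERFACE

Orientations are given as [roll, pitch, yaw] about the fixed x, y, z axes, in that order (R = Rz(yaw) Ry(pitch) Rx(roll)).
In Python, from plant import ctrl gives the robot as it stands.
- The arm moves only by the tool apply_moves, never from a script. Its argument "commands" is a list of rows, each a list of 3 entries, a list of its own where there are three numbers: the shift along the world's x, y, z in cm, then the turn about the world's z in rad, then the closure, from 0 (fully open) to 1 (shut). In form: [[[x, y, z], turn, jaw], ...]. A call has 1 to 20 rows; each row is the pose to reach, as a shift and turn from the pose commanded when the call began; what a row does not reach only later rows make up. A row lasts 1/12 s, in which the tool goes at most 41.7 mm and 7.16 degrees, less where a joint would pass 70% of its speed; a pose out of reach is approached as far as the arm can. A call with a gripper value outside its range is refused whole. The fingers move at their own pace and stop on an object; the grip force is fixed at half the most. Time passes only in rows, so rows that repeat a pose let the fingers close. It gives the time, the measured TCP pose, the force, the opening and the grip force at its end, in the units of the state.
- ctrl.get_obs(): the state, without advancing time (a new reading comes with each control period).
- ctrl.snapshot(name): name is "scene" or "top" or "wrist"; returns a dict with "img" (400x640x3 uint8, red, green, blue), "fx", "fy", "cx", "cy" (pixels), "T" (4x4, takes a point from camera to world coordinates). Camera axes: x right, y up, looking along -z (the intrinsics and any distortion apply to the point x, -y, -z); pixel columns grow to the right and rows downward; lengths in m; the calibration is good to about 2 mm. A picture is of the moment at which its call begins. There is no depth.
- ctrl.close_job(): hands the job in; it is judged then, once.
Trained networks look in a picture, given as the dict that the camera call returned (one of the last four; its "shot" number tells which), for a name from the list of things; names that differ only in an ending like _2 or _b are one class to them, and where a whole thing is asked for, a point or a joint stands for the part that bears it (a point fixed in the world has none). Each returns a list of dicts, best first, with "score" (0 to 1); they miss things now and then, are a little off and sometimes report something else, mostly with a low value. They report only what shows in the picture. A call takes as long as a camera call.
- ctrl.search_frame(picture, target): "at" ([column, row] in pixels, amid what is visible of it).
- ctrl.spot_point(picture, target): "at" ([column, row] in pixels: a listed point, or the origin of a listed thing).
The state is a dict: "clock": time; "joint_pos": joint angles; "qvel": joint speeds; "tau": joint torques, N m; "tool_pos": TCP position; "orientation": TCP orientation; "force": force on the tool from outside, world axes, zero at the start; "moment": the same for the moment, N m; "opening": finger opening in m; "gripper_force": force on a finger pad.
Only numpy, scipy, OpenCV 4.12 (cv2) and the standard library are available. Lean on these libraries where they do the work, as an engineer would, in place of code of your own. Each camera call takes 0.05 s, during which the arm holds its last target. There are 200 camera calls.

## Working session

There is one attempt and no reset: what is moved stays moved. The work goes in short steps, Python scripts to look and compute and a tool call to move; the robot and the scene stay as the last step left them, time stands still between calls to the robot, and variables do not carry over. Pictures are saved under pics/ and viewed, at most 10 in all, crops included, and the job is handed in when it is done.

Besides the shell and the picture viewer there is one more tool, called after "Emit:" by a JSON object that holds its "api" and its "payload". apply_moves: Moves the arm, as the interface text tells. Its arguments: {"type":"object","properties":{"commands":{"type":"array"}},"required":["commands"]}

```bash
mkdir -p pics
cat > h.py <<'E'
import numpy as np, cv2
from plant import ctrl
def ray(p,uv):
    d=np.array([(uv[0]-p["cx"])/p["fx"],-(uv[1]-p["cy"])/p["fy"],-1.]); T=np.array(p["T"]); d=T[:3,:3]@d
    return T[:3,3],d/np.linalg.norm(d)
def tri(rs):
    A=sum(np.eye(3)-np.outer(d,d) for o,d in rs); b=sum((np.eye(3)-np.outer(d,d))@o for o,d in rs)
    x=np.linalg.solve(A,b); return x,[np.linalg.norm(np.cross(x-o,d)) for o,d in rs]
def proj(p,X):
    T=np.linalg.inv(np.array(p["T"])); c=T[:3,:3]@np.array(X)+T[:3,3]
    return [p["cx"]+p["fx"]*c[0]/-c[2], p["cy"]-p["fy"]*c[1]/-c[2]]
E
python3 - <<'E'
from h import *
np.set_printoptions(precision=4,suppress=True)
o=ctrl.get_obs(); print(o,ctrl.nose_length)
S={}
for n in ["scene","top"]:
    p=ctrl.snapshot(n); S[n]=p; cv2.imwrite(f"pics/{n}0.png",p["img"][:,:,::-1]); print(n,p["fx"],[k for k in p],np.array(p["T"])[:3,3])
    for t in ["enclosure","shut_slot","door_edge","latch_slot","can","carton","driver"]:
        print(t,[(np.round(r["at"],1).tolist(),round(r["score"],2)) for r in ctrl.spot_point(p,t)[:2]])
        p.setdefault("r",{})[t]=ctrl.spot_point(p,t)
for t in S["top"]["r"]:
    a=[S[n]["r"][t] for n in S]
    if all(a):
        print(t,*tri([ray(S[n],S[n]["r"][t][0]["at"]) for n in S]))
E
```

```text
{'clock': 0.0, 'joint_pos': array([ 82.9113,  20.5925,   0.6353,  -0.0181, -70.1365, -16.5058]), 'qvel': array([-0.0318,  0.0214,  0.0391, -0.095 ,  0.0481, -0.0687]), 'tau': array([  0.001 , -58.2718,  29.3056,   6.997 ,   0.0069,  -0.0002]), 'tool_pos': array([0.27  , 0.6181, 0.2426]), 'orientation': array([179.9053,  -0.0103, -23.6006]), 'force': array([-0.5187, -0.7622, -0.2068]), 'moment': array([0.0096, 0.0474, 0.0565]), 'gripper_force': 0.0, 'opening': 0.08753216441328614} 0.017
scene 380.4303549174658 ['img', 'fx', 'fy', 'cx', 'cy', 'T', 'shot'] [ 0.4299 -0.152   0.88  ]
enclosure [([326.9, 218.3], 0.91)]
shut_slot [([313.1, 233.1], 0.86)]
door_edge [([306.7, 218.8], 0.57)]
latch_slot [([325.4, 198.9], 0.91)]
can [([231.6, 189.9], 0.9)]
carton [([427.4, 269.8], 0.78)]
driver [([269.4, 287.4], 0.56)]
top 489.1710498704987 ['img', 'fx', 'fy', 'cx', 'cy', 'T', 'shot'] [0.4178 0.0202 1.1312]
enclosure []
shut_slot [([356.2, 224.0], 0.69), ([245.7, 239.6], 0.31)]
door_edge [([361.8, 220.7], 0.97), ([339.7, 287.9], 0.29)]
latch_slot [([351.9, 193.8], 0.84)]
can [([246.0, 241.1], 0.69)]
carton [([445.6, 172.6], 0.66)]
driver [([340.1, 286.1], 0.89)]
shut_slot [ 0.5437 -0.0419  0.1658] [np.float64(0.002769753652477475), np.float64(0.0027697536524773905)]
door_edge [ 0.5306 -0.0421  0.3119] [np.float64(0.0026463083277794373), np.float64(0.002646308327779502)]
latch_slot [ 0.5901 -0.0301  0.2461] [np.float64(0.0034558069182608923), np.float64(0.003455806918260852)]
can [0.5232 0.2029 0.0055] [np.float64(0.0008479621834251242), np.float64(0.0008479621834252515)]
carton [ 0.6966 -0.279  -0.0564] [np.float64(0.0007672553135610532), np.float64(0.000767255313561098)]
driver [ 0.4166 -0.0154 -0.0574] [np.float64(0.0033019325864344614), np.float64(0.003301932586434381)]
```

View pics/scene0.png

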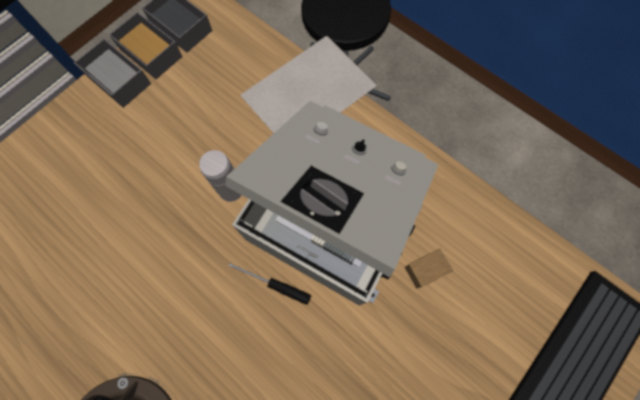

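View pics/top0.png

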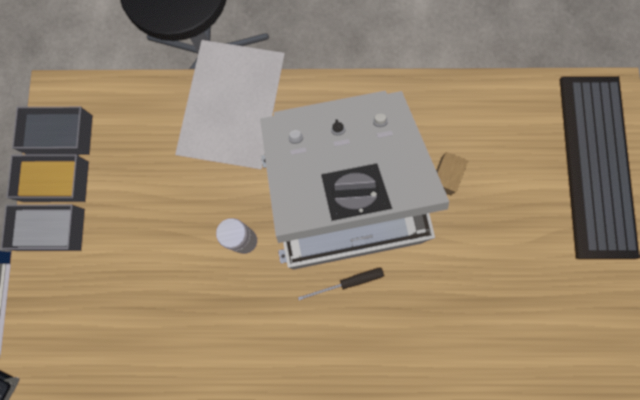

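The scene and top pictures show the open door: the dial is at top (355,190), its free edge runs from (278,235) to (443,210), and the box rim corners are at (288,264) and (432,237). The can is at left, the driver in front and the carton at right. I'll fit the enclosure pose and door angle from these points.

```bash
cat > fit.py <<'E'
from h import *
from scipy.optimize import least_squares
def E2W(q,P):
    c,s=np.cos(q[2]),np.sin(q[2]); return np.array([q[0]+c*P[0]-s*P[1],q[1]+s*P[0]+c*P[1],P[2]])
def door(a,P): # P in enclosure coordinates when shut
    x,z=P[0]-.146,P[2]-.150; return [.146+np.cos(a)*x+np.sin(a)*z*1, P[1], .150-np.sin(a)*x+np.cos(a)*z]
E
python3 - <<'E'
from fit import *
np.set_printoptions(precision=4,suppress=True)
S={n:ctrl.snapshot(n) for n in ["scene","top"]}
D=.150;h=.172
B=[('scene',(235,224),[-.15,.15,.15],0),('scene',(365,299),[-.15,-.15,.15],0),('top',(288,265),[-.15,.15,.15],0),('top',(432,238),[-.15,-.15,.15],0)]
B+=[('scene',(229,182),[-D,.15,h],1),('scene',(312,102),[D,.15,h],1),('scene',(437,163),[D,-.15,h],1),('scene',(391,266),[-D,-.15,h],1)]
B+=[('top',(261,122),[D,.15,h],1),('top',(404,94),[D,-.15,h],1)]
for n in S:
    for t,P,f in [("shut_slot",[-.089,0,.16],0),("door_edge",[-D,0,h],1),("latch_slot",[-.089,0,.16],1)]:
        r=ctrl.spot_point(S[n],t)
        if r: B.append((n,r[0]["at"],P,f))
def res(q): return np.concatenate([np.array(proj(S[n],E2W(q,door(q[3],P) if f else P)))-uv for n,uv,P,f in B])
s=least_squares(res,[.63,-.03,.15,.35],loss="soft_l1"); q=s.x
print(q,np.degrees(q[2:])); print(res(q).reshape(-1,2))
np.save("q.npy",q)
for k,P in [("shut",[-.089,0,.16])]: print(k,E2W(q,P))
print("slot",E2W(q,door(q[3],[-.089,0,.16])),"edge",E2W(q,door(q[3],[-D,0,h])))
E
```

```text
[ 0.6348 -0.0241  0.1864  0.5096] [10.6785 29.2004]
[[-3.2802 -1.1518]
 [ 1.0922  2.8184]
 [-0.4999  0.775 ]
 [ 2.6853 -0.3982]
 [-2.09   -9.5921]
 [-1.0239 -2.4888]
 [ 1.8201  1.266 ]
 [ 4.0877  1.2594]
 [-0.3796 -5.2403]
 [-1.3059 -3.3962]
 [-1.8413 -0.4819]
 [-1.5794 -0.0717]
 [-0.931   2.1034]
 [ 2.986  -1.366 ]
 [ 0.8168 -5.4157]
 [ 0.1779  1.6428]]
shut [ 0.5473 -0.0406  0.16  ]
slot [ 0.5814 -0.0342  0.2734] edge [ 0.5349 -0.043   0.3136]
```

Emit:
{"api": "apply_moves", "payload": {"commands": [[[0,0,8],0,1],[[0,0,15],0.1,1],[[3,-6,16],0.2,1],[[26.5,-57,16],0.6,1],[[26.5,-57,16],0.6,1],[[26.5,-57,16],0.6,1],[[26.5,-57,16],0.6,1],[[26.5,-57,16],0.6,1],[[26.5,-57,16],0.6,1],[[26.5,-57,16],0.6,1],[[26.5,-57,16],0.6,1],[[26.5,-57,16],0.6,1],[[26.5,-57,16],0.6,1],[[26.5,-57,16],0.6,1],[[26.5,-57,16],0.6,1],[[26.5,-57,16],0.6,1],[[26.5,-57,16],0.6,1],[[26.5,-57,16],0.6,1],[[26.5,-57,16],0.6,1],[[26.5,-57,16],0.6,1]]}}

```text
clock: 3.57
tool_pos: [0.5354, 0.0474, 0.4034]
orientation: [-180.0, 0.0, 10.6]
force: [0.1, -0.7, 0.4]
opening: 0.0001
gripper_force: 0.0
```

Emit:
{"api": "apply_moves", "payload": {"commands": [[[0,0,-3],0,1],[[0,0,-6],0,1],[[0,0,-7],0,1],[[0,0,-8],0,1],[[0,0,-9],0,1],[[0,0,-10],0,1],[[0,0,-11],0,1],[[0,0,-11],0,1]]}}

```text
clock: 4.23
tool_pos: [0.5345, 0.0487, 0.2918]
orientation: [-180.0, 0.1, 10.8]
force: [-0.2, -0.3, -0.8]
opening: 0.0007
gripper_force: 0.0
```

Run:
```python
from h import *
p=ctrl.snapshot("scene"); cv2.imwrite("pics/s1.png",p["img"][:,:,::-1]); print(ctrl.get_obs()["force"])
```

```text
[ 0.86937654 -0.31858824  1.08023501]
```

View pics/s1.png

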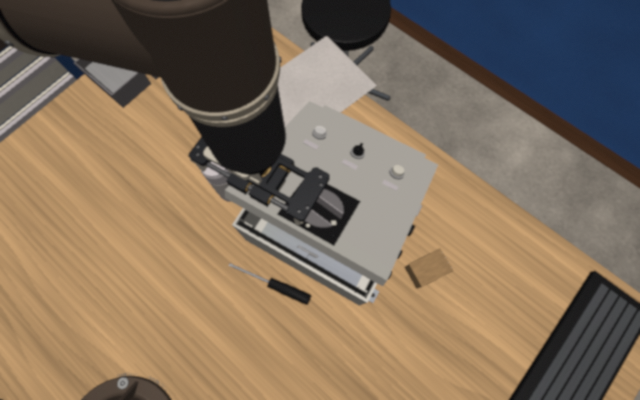

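The fingers are on the door's left part near the free edge. The right free corner has dropped from (391,266) to (388,278), so the door is going down. I'll push on.

Emit:
{"api": "apply_moves", "payload": {"commands": [[[0,0,-1],0,1],[[0,0,-2],0,1],[[0,0,-3],0,1],[[0,0,-4],0,1],[[0,0,-5],0,1],[[0,0,-6],0,1],[[0,0,-7],0,1],[[0,0,-8],0,1],[[0,0,-9],0,1],[[0,0,-9.5],0,1],[[0,0,-10],0,1],[[0,0,-10],0,1]]}}

```text
clock: 5.28
tool_pos: [0.535, 0.0485, 0.1927]
orientation: [180.0, 0.1, 10.8]
force: [-0.6, -0.2, -0.1]
opening: 0.0006
gripper_force: 0.0
```

Emit:
{"api": "apply_moves", "payload": {"commands": [[[0,0,-0.2],0,1],[[0,0,-0.4],0,1],[[0,0,-0.5],0,1],[[0,0,-0.6],0,1],[[0,0,-0.6],0,1],[[0,0,-0.6],0,1]]}}

```text
clock: 5.78
tool_pos: [0.5353, 0.0485, 0.1893]
orientation: [180.0, -0.1, 10.8]
force: [-5.2, 0.5, 10.9]
opening: 0.0006
gripper_force: 5.5
```

Run:
```python
from h import *
o=ctrl.get_obs(); print(o["force"],o["tool_pos"])
p=ctrl.snapshot("scene"); cv2.imwrite("pics/s2.png",cv2.resize(p["img"][100:320,180:480,::-1],None,fx=2.5,fy=2.5))
for t in ["latch_slot","door_edge","shut_slot"]: print(t,ctrl.spot_point(p,t)[:1])
```

```text
[-5.23995993  0.47788069 10.90764817] [0.53530323 0.04854726 0.18926613]
latch_slot [{'at': [314.9, 232.2], 'score': 0.57}]
door_edge [{'at': [294.0, 258.0], 'score': 0.88}]
shut_slot [{'at': [312.9, 229.7], 'score': 0.9}]
```

View pics/s2.png

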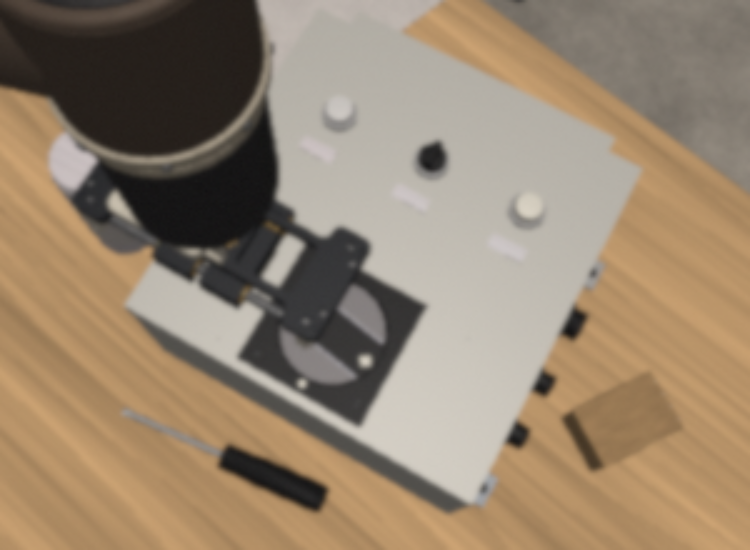

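The door is shut: both edges lie flat on the box, and the pointer is at about crop (366,360). I'll lift off and look at the dial closely.

Emit:
{"api": "apply_moves", "payload": {"commands": [[[0,0,3],0,0.85],[[0,0,7],0,0.7],[[0,3,10],0,0.7],[[0,5,10],0,0.7],[[0,5,10],0,0.7]]}}

```text
clock: 6.4
tool_pos: [0.5365, 0.1015, 0.2904]
orientation: [-179.9, -0.3, 10.9]
force: [0.0, -0.4, -0.9]
opening: 0.0247
gripper_force: 0.0
```

Run:
```python
from fit import *
np.set_printoptions(precision=4,suppress=True)
q=np.load("q.npy")
o=ctrl.get_obs(); print(o["clock"],o["force"],o["tool_pos"],o["opening"])
S={}
for n in ["scene","top","wrist"]:
    p=ctrl.snapshot(n); S[n]=p; cv2.imwrite(f"pics/{n}3.png",p["img"][:,:,::-1])
    for t in ["latch_slot","door_edge","shut_slot"]:
        z={"door_edge":.172}.get(t,.163)
        for r in ctrl.spot_point(p,t)[:1]:
            O,d=ray(p,r["at"]); print(n,t,np.round(r["at"],1),round(r["score"],2),O+d*(z-O[2])/d[2])
a=S["scene"]["img"][180:300,250:410]; b=S["wrist"]["img"]
cv2.imwrite("pics/c3.png",cv2.hconcat([cv2.resize(a[:,:,::-1],(400,300)),cv2.resize(b[:,:,::-1],(400,300))]))
```

```text
6.4 [ 0.0083 -0.3779 -0.9204] [0.5365 0.1015 0.2904] 0.024740912284048615
scene latch_slot [315.3 234.3] 0.79 [ 0.548  -0.0466  0.163 ]
scene door_edge [297.7 258. ] 0.57 [ 0.491  -0.0525  0.172 ]
scene shut_slot [315.5 233.8] 0.87 [ 0.5489 -0.0462  0.163 ]
top latch_slot [354.9 221.2] 0.88 [ 0.547  -0.0391  0.163 ]
top door_edge [364.5 254.2] 0.74 [ 0.4808 -0.0564  0.172 ]
top shut_slot [354.3 223.4] 0.66 [ 0.5426 -0.0378  0.163 ]
wrist latch_slot [483.6 214. ] 0.8 [ 0.5442 -0.0416  0.163 ]
wrist shut_slot [481.5 213.6] 0.93 [ 0.5442 -0.0397  0.163 ]
```

View pics/c3.png

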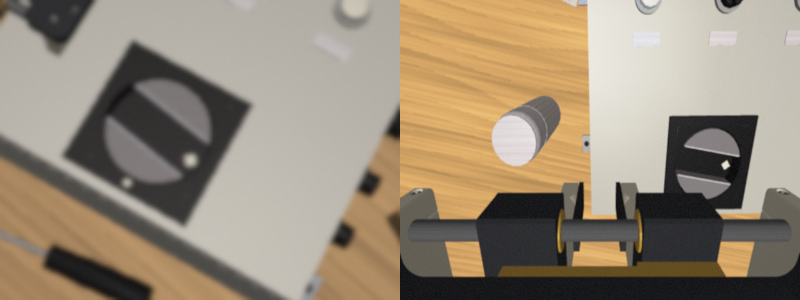

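View pics/top3.png

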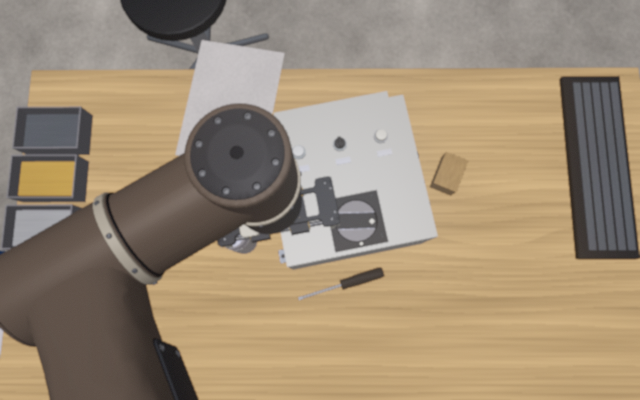

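The slot lies nearly along world y, with its pointer at top (372,221). That puts the latch at about 0.19 rad, with the slot centre near (0.546, -0.0415). I'll hover above it, with the tool yawed to about 0.

Emit:
{"api": "apply_moves", "payload": {"commands": [[[1,-4,0],-0.1,0.7],[[1,-8,0],-0.19,0.7],[[1,-12,0],-0.19,0.7],[[1,-14.3,-2],-0.19,0.7],[[1,-14.3,-5],-0.19,0.7],[[1,-14.3,-7.5],-0.19,0.7],[[1,-14.3,-7.5],-0.19,0.7],[[1,-14.3,-7.5],-0.19,0.7]]}}

```text
clock: 7.67
tool_pos: [0.5447, -0.0449, 0.2121]
orientation: [179.9, 0.1, -0.1]
force: [1.3, -0.3, 0.8]
opening: 0.0264
gripper_force: 0.0
```

Run:
```python
from h import *
o=ctrl.get_obs(); print(o["clock"],o["force"],o["tool_pos"],o["opening"])
p=ctrl.snapshot("wrist"); cv2.imwrite("pics/w4.png",p["img"][:,:,::-1])
for t in ["latch_slot","shut_slot"]:
  for r in ctrl.spot_point(p,t)[:1]:
    O,d=ray(p,r["at"]); print(t,r,O+d*(.163-O[2])/d[2])
t=o["tool_pos"]
for dy in(-.03,0,.03): print(proj(p,[t[0],t[1]+dy,t[2]-.017]),proj(p,[t[0],t[1]+dy,.176]))
```

```text
7.6667 [ 1.25416463 -0.31170113  0.823354  ] [ 0.5446836  -0.04490892  0.21205841] 0.026374228778630673
latch_slot {'at': [310.6, 231.6], 'score': 0.69} [ 0.54441717 -0.03996214  0.163     ]
shut_slot {'at': [312.2, 225.7], 'score': 0.66} [ 0.5483413  -0.04098348  0.163     ]
[np.float64(375.7165074838046), np.float64(255.5807238394034)] [np.float64(370.426903627567), np.float64(240.0656599197022)]
[np.float64(318.6082172706756), np.float64(255.7472751273022)] [np.float64(318.62145599808986), np.float64(240.2163216680493)]
[np.float64(261.4964873505353), np.float64(255.91383644680266)] [np.float64(266.81317781378687), np.float64(240.36699164827834)]
```

View pics/w4.png

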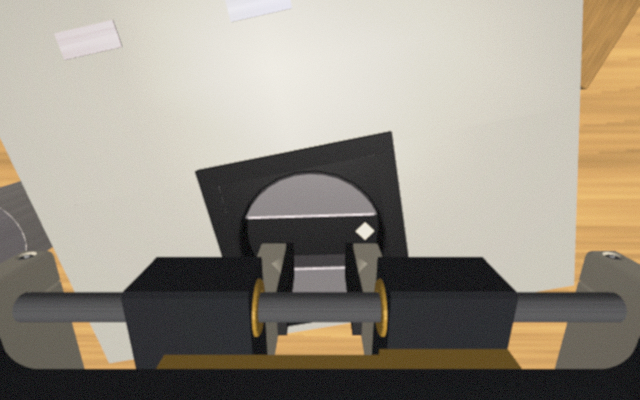

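In the wrist view the slot is centred at about (312,241) and the tool projects to (318.6,240). A shift of +4 mm in y corrects that before I go down in.

Emit:
{"api": "apply_moves", "payload": {"commands": [[[0,0.4,0],0,0.7],[[0,0.4,-1],0,0.7],[[0,0.4,-1.7],0,0.7],[[0,0.4,-2.3],0,0.7],[[0,0.4,-2.8],0,0.7],[[0,0.4,-3.2],0,0.7],[[0,0.4,-3.5],0,0.7],[[0,0.4,-3.7],0,0.7],[[0,0.4,-3.8],0,0.7],[[0,0.4,-3.8],0,0.7]]}}

```text
clock: 8.65
tool_pos: [0.5449, -0.0406, 0.177]
orientation: [180.0, -0.0, -0.1]
force: [-11.2, 3.9, 22.4]
opening: 0.026
gripper_force: 11.3
```

Emit:
{"api": "apply_moves", "payload": {"commands": [[[-0.1,0,0.1],0,0.7],[[-0.1,0,0.1],-0.1,0.7],[[-0.1,0,0.1],-0.2,0.7],[[-0.1,0,0.1],-0.3,0.7],[[-0.1,0,0.1],-0.4,0.7],[[-0.1,0,0.1],-0.5,0.7],[[-0.1,0,0.1],-0.6,0.7],[[-0.1,0,0.1],-0.7,0.7],[[-0.1,0,0.1],-0.8,0.7]]}}

```text
clock: 9.4
tool_pos: [0.5458, -0.0406, 0.1772]
orientation: [-179.9, -0.2, -46.2]
force: [1.1, -0.2, 9.4]
opening: 0.026
gripper_force: 6.1
```

Run:
```python
from h import *
o=ctrl.get_obs(); print(o["moment"],o["force"],o["joint_pos"])
```

```text
[-0.11225241  0.00096488  0.14643734] [ 1.13297491 -0.241656    9.42845373] [ 16.32000747  11.57278642 -21.08423869   0.09783713 -57.14383759
  27.46234094]
```

Emit:
{"api": "apply_moves", "payload": {"commands": [[[0,0,-0.1],-0.1,0.7],[[0,0,-0.1],-0.2,0.7],[[0,0,-0.1],-0.3,0.7],[[0,0,-0.1],-0.4,0.7],[[0,0,-0.1],-0.5,0.7],[[0,0,-0.1],-0.6,0.7],[[0,0,-0.1],-0.66,0.7],[[0,0,-0.1],-0.7,0.7],[[0,0,-0.1],-0.7,0.7]]}}

```text
clock: 10.15
tool_pos: [0.546, -0.0406, 0.1771]
orientation: [-179.7, -0.0, -86.1]
force: [-3.0, 0.4, 16.1]
opening: 0.026
gripper_force: 8.4
```

Run:
```python
from h import *
o=ctrl.get_obs(); print(o["moment"],o["force"],o["joint_pos"])
```

```text
[ 0.43227036  0.98816303 -0.02337058] [-2.97248783  0.36068604 16.13927429] [ 16.32448701  11.5699768  -21.11346907   0.11149732 -57.07302024
 -12.52118781]
```

Emit:
{"api": "apply_moves", "payload": {"commands": [[[0,0,0],-0.03,0.7],[[0,0,0],-0.06,0.7],[[0,0,0],-0.09,0.7],[[0,0,0],-0.12,0.7]]}}

```text
clock: 10.48
tool_pos: [0.5461, -0.0407, 0.1772]
orientation: [-179.7, -0.1, -92.8]
force: [-2.2, -0.4, 13.3]
opening: 0.0263
gripper_force: 32.1
```

Run:
```python
from h import *
o=ctrl.get_obs(); print(o["moment"],o["force"],o["joint_pos"][5])
```

```text
[0.03547459 0.65118705 1.89808408] [-2.15070263 -0.41979366 13.27570156] -19.22631092907299
```

At the stop: the moment is 1.9 N m. I'll relieve the turn and lift out.

Emit:
{"api": "apply_moves", "payload": {"commands": [[[0,0,0],0.08,0.7],[[0,0,0.3],0.2,0.7],[[0,0,0.8],0.23,0.7],[[0,0,2],0.23,0.7],[[0,0,5],0.23,0.7],[[0,0,9],0.23,0.7],[[0,4,12],0.23,0.7],[[-2,8,15],0.23,0.7],[[-2,12,15],0.23,0.7],[[-2,15,15],0.23,0.7],[[-2,15,15],0.23,0.7]]}}

```text
clock: 11.4
tool_pos: [0.5244, 0.1145, 0.3257]
orientation: [-179.8, 0.1, -79.6]
force: [1.6, -1.7, 0.5]
opening: 0.0265
gripper_force: 0.0
```

Run:
```python
from h import *
p=ctrl.snapshot("scene"); q=ctrl.snapshot("top")
f=lambda p,r,c:cv2.resize(p["img"][r:r+180,c:c+240,::-1],(400,300))
cv2.imwrite("pics/e.png",cv2.hconcat([f(p,140,210),f(q,120,230)])); print(ctrl.get_obs()["force"])
```

```text
[-0.09085877 -0.62434031 -0.85133226]
```

View pics/e.png

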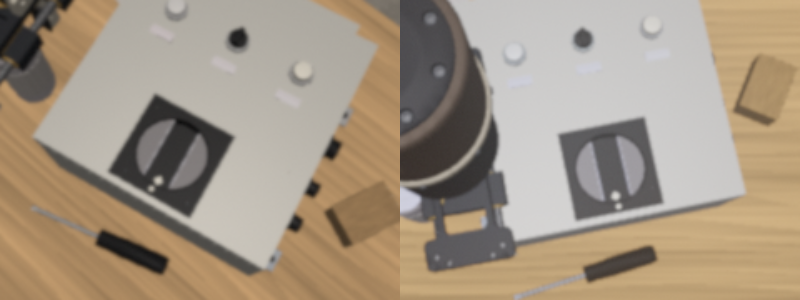

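The pointer (top crop 615,196) now lines up with the white dot (618,207). The door is flat, the bystanders haven't moved and the hand is clear.

```bash
python3 -c "
from plant import ctrl; print(ctrl.close_job())"
```

```text
the job is handed in; nothing more can be done
None
```

The door is pushed shut and the dial is turned clockwise to its locked stop. The hand is clear, the bystanders look unmoved, and I handed the job in at about 11.5 s of the 43 s; no verdict was returned.

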